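Hang the flour canister on the bakery's curled hook

TASK

Put the flour canister away: take the one with the steel ring on top by the black grip above its ring, pass the ring over the free end of the stand's curved hook and follow the curve round, and leave it hanging by its ring, still and let go, at the middle of the bend. Leave the other things on the counter where they are.

Things in the scene. Friction and masses are not known exactly. Their poses are not given: they have to be found in the camera images.
- canister: the flour canister to hang, standing upright: a round aluminium body 68 mm across and 76 mm tall, an upright steel ring on top and a black grip above that, 175 mm tall in all, 0.2 to 0.45 kg. Origin at the centre of its underside, z up; x is the axis of the ring's opening (the way the hook passes through), y lies in the ring's plane
- ring_centre (a point): the centre of the ring's opening, 101 mm above the canister's underside. The ring is of 8 mm thick wire, its opening 38 mm across, 54 mm outside. Axes as the canister
- grip (a point): the middle of the black plastic grip, 150 mm above the canister's underside and 49 mm right above the ring's centre: a block 14 mm thick in x, 26 mm wide in y, 50 mm tall in z, to be pinched from above across its 14 mm. Axes as the canister
- stand: the fixed hanging stand: a steel rod 10 mm thick bent into a horizontal U, its axis 190 mm above the table, on one post. Origin on the table under the centre of the bend; z up. In its axes the rod runs from the free end (25, 75) mm straight to (0, 75), round a half circle of radius 75 mm through (-75, 0) to (0, -75), then straight to the post at (100, -75). Nothing stands above the rod
- hook_tip (a point): the 14 mm ball at the rod's free end, on the rod's axis, 190 mm above the table, stand's (25, 75) mm; axes as the stand. The ring must pass over it moving in the stand's -x, which points roughly to the robot (within 0.35 rad)
- hook_bend (a point): the middle of the bend, on the rod's axis, 190 mm above the table, stand's (-75, 0) mm; axes as the stand, the rod runs along y here. Where the canister is to hang; hung, its ring's centre is about 14 mm below this point
- post_top (a point): where the rod joins the top of the stand's post, 190 mm above the table; the post is 18 mm thick, 199 mm tall, its foot 110 mm across and 16 mm high
- plain_canister: bystander: the same aluminium canister body, 68 mm across, but with only a small black knob and no ring; 93 mm tall; origin at the centre of its underside, z up
- jam_jar: bystander: a jar with a white lid, 68 mm across, 90 mm tall; origin at the centre of its underside
- bowl: bystander: a white bowl, 120 mm across, 50 mm tall; origin at the centre of its underside
- cutter: bystander: a plain steel pastry-cutter ring, 80 mm across, 40 mm tall, standing on the table beneath or near the hook; origin at the centre of its underside
- scraper: bystander: a flat dough scraper lying on the table, about 130 x 85 mm and 16 mm thick, steel blade and wooden back; origin on its underside
There are look-alikes about, which are no part of the job. What is shaped like the canister but pink, red or turquoise is not meant.

How it is judged:
By the outcome, as a careful person would: the job done as asked, in the order asked, and still so for the second after the job is handed in, with the robot touching nothing.
It also fails if it takes over 51 s, if anything falls off the work surface, if the arm or the gripper's body presses on something with over 40 N, if the wrist force passes 120 N, or if a joint passes its speed limit or range.

ROBOT

A 7-joint arm with a two-finger parallel gripper is mounted at the origin on the work surface. World frame = base frame: x ahead of the robot, y to its left, z up, the work surface at z = 0. Lengths are in mm, angles in rad, forces in N, time in s.
With the tool pointing down it reaches from about 425 to 800 mm from the base axis. Payload 8.3 kg.
Tool frame: the origin (TCP) lies midway between the tips of the shut fingers; the grasp point (between the pads) lies 19 mm behind it; z points along the fingers, y is the line along which they close (so a half turn about z gives the same grasp; the last joint's range is limited). The gripper opens to 85 mm and grips with 20 to 120 N. Pads are 22 mm wide; open, the fingers measure 114 mm over their backs; the gripper's body (76 mm by 85 mm) begins 54 mm behind the grasp point. The pads swing forward as they close: fully open they stand 13 mm farther back than shut.
Start: joints at [1.109, 0.383, 0.016, 1.37, -0.006, 1.388, -0.046], TCP at [242.73, -575.921, 231.279] pointing down, gripper open.
Joint ranges: [-2.95, 2.95], [-0.25, 2.06], [-1.52, 1.56], [0.18, 2.33], [-1.44, 4.58], [0.02, 2.06], [-3.01, 3.01]. Speed limits (rad/s): [2.39, 2.39, 3.01, 3.01, 3.14, 3.14, 3.14].

INTERFACE

Orientations are given as a unit quaternion [x, y, z, w].
In Python, from bench import manip gives the robot as it stands. Calls block until the motion is done:
- manip.movep(position, orientation): joint-space move of the TCP to a pose.
- manip.movel(position, orientation=None, v=150, stop_force=None): straight line of the TCP; orientation=None keeps the orientation; v is the mean speed in mm/s. With stop_force (N) it stops when the force on the tool has changed by that much, and returns True; else False.
- manip.set_joints(angles): joint-space move.
- manip.move_gripper(opening, grasp_force=None): finger opening in mm; grasp_force is the grip in N (None keeps the last); returns when the fingers have stopped.
- manip.dwell(seconds).
- manip.ik(position, orientation): joint angles nearest the present ones, or None.
- manip.get_obs(): the state.
- manip.read_camera(name): name is "scene" or "top" or "wrist"; returns (picture, depth): 384x512x3 uint8, red, green, blue; 384x512 float32, mm along the optical axis (not along the pixel's ray), 0 where there is no reading.
- manip.camera_info(name): a dict with "K" (3x3 intrinsics, pixels), "R" (3x3) and "t" (3): a world point X has camera coordinates R X + t; the wrist camera has in their place "hand_eye" (4x4, takes a point from camera to tool coordinates, whose origin is the TCP and whose axes are the flange's). Camera axes: x right, y down, z forward; pixel columns grow to the right and rows downward; lengths in mm; the calibration is good to about 2 mm. A picture is of the moment at which its call begins: read the wrist's pose just before it. camera_info takes no time and is no camera call.
A pose or a line that the arm cannot do raises manip.Unreachable and nothing moves.
- manip.close_job(): hands the job in; it is judged then, once.
The state is a dict: "clock": time; "joint_pos": joint angles; "dq": joint speeds; "joint_torque": joint torques, N m; "tcp_pos": TCP position; "tcp_rot": TCP orientation; "force": force on the tool from outside, world axes, zero at the start; "ft_torque": the same for the moment, N m; "opening": finger opening in mm; "grip_force": force on a finger pad.
Only numpy, scipy, OpenCV 4.12 (cv2) and the standard library are available. Lean on these libraries where they do the work, as an engineer would, in place of code of your own. Each camera call takes 0.05 s, during which the arm holds its last target. There are 200 camera calls.

## Working session

There is one attempt and no reset: what is moved stays moved. The work goes in short steps, each a Python script; the robot and the scene stay as the last script left them, time stands still between calls to the robot, and variables do not carry over. Pictures are saved under pics/ and viewed, at most 10 in all, crops included, and the job is handed in when it is done.

```bash
mkdir -p pics; ls
python3 - <<'E'
from bench import manip
import cv2,numpy as np
for n in ("scene","top"):
    p,d=manip.read_camera(n); cv2.imwrite(f"pics/{n}0.png",cv2.cvtColor(p,cv2.COLOR_RGB2BGR)); np.savez(f"{n}0.npz",p=p,d=d)
    print(n,{k:np.round(v,3).tolist() for k,v in manip.camera_info(n).items() if k in "KRt"})
print(manip.get_obs()["clock"],manip.get_obs()["tcp_rot"], manip.camera_info("wrist"))
E
```

```text
pics
scene {'K': [[494.696, 0.0, 258.649], [0.0, 494.696, 190.147], [0.0, 0.0, 1.0]], 'R': [[0.384, 0.923, 0.019], [0.645, -0.254, -0.721], [-0.661, 0.289, -0.693]], 't': [-195.403, -230.53, 1650.343]}
top {'K': [[433.88, 0.0, 259.239], [0.0, 433.88, 196.608], [0.0, 0.0, 1.0]], 'R': [[0.011, -1.0, 0.017], [-0.988, -0.013, -0.157], [0.157, -0.015, -0.987]], 't': [-26.873, 544.567, 1409.231]}
0.1 [ 9.80173366e-01  1.98139803e-01 -1.87375508e-04 -8.69577253e-04] {'K': array([[267.28405358,   0.        , 248.2054494 ],
       [  0.        , 267.28405358, 193.10588765],
       [  0.        ,   0.        ,   1.        ]]), 'hand_eye': array([[-4.67155353e-04, -9.59630359e-01, -2.81263853e-01,
         7.18411994e+01],
       [ 9.99999887e-01, -4.23797197e-04, -2.14981923e-04,
        -6.69254282e-01],
       [ 8.71043479e-05, -2.81263922e-01,  9.59630449e-01,
        -1.41553086e+02],
       [ 0.00000000e+00,  0.00000000e+00,  0.00000000e+00,
         1.00000000e+00]])}
```

View pics/scene0.png

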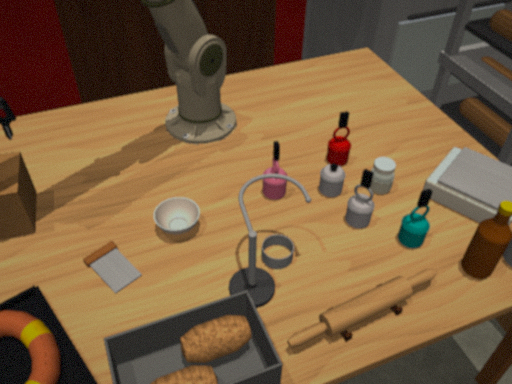

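View pics/top0.png

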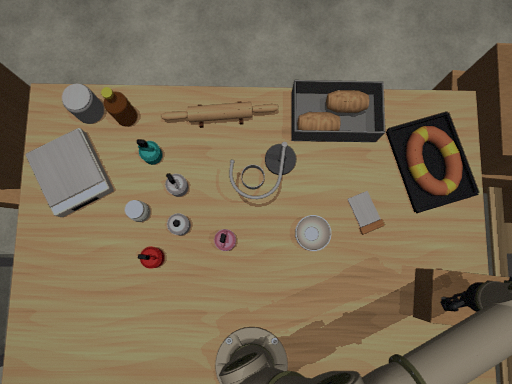

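Scene: hook with tip at (308,200) and post at (252,290). Candidates shaped like the canister are:
- pink (274,185), red (339,150) and turquoise (413,230): excluded by colour
- plain knob canister (332,180): no ring
- grey one with ring and grip at (360,205), top (176,184): fits the description

Next I confirm this in a crop and measure.

```bash
cat > h.py <<'E'
import numpy as np,cv2
from bench import manip
def cam(n):
    c=manip.camera_info(n)
    if "R" in c: return c["K"],np.array(c["R"]),np.array(c["t"])
    from scipy.spatial.transform import Rotation as Ro
    o=manip.get_obs(); T=np.eye(4); T[:3,:3]=Ro.from_quat(o["tcp_rot"]).as_matrix(); T[:3,3]=o["tcp_pos"]
    M=np.linalg.inv(T@c["hand_eye"]); return c["K"],M[:3,:3],M[:3,3]
def ray(c,u,v):
    K,R,t=c; d=R.T@np.linalg.solve(K,[u,v,1.]); return -R.T@t,d
def onz(c,u,v,z):
    o,d=ray(c,u,v); return o+d*(z-o[2])/d[2]
def proj(c,X):
    K,R,t=c; q=K@(R@np.asarray(X,float)+t); return q[:2]/q[2]
def dep(c,D,u,v):
    o,d=ray(c,u,v); return o+d*float(D[int(round(v)),int(round(u))])
E
python3 - <<'E'
from h import *
S=np.load("scene0.npz");T=np.load("top0.npz")
a=cv2.resize(S["p"][160:240,290:400],None,fx=5,fy=5,interpolation=cv2.INTER_CUBIC)[:400]
b=cv2.resize(T["p"][130:210,155:300],None,fx=5,fy=5,interpolation=cv2.INTER_CUBIC)
a=cv2.copyMakeBorder(a,0,0,0,800-a.shape[1],cv2.BORDER_CONSTANT)[:300*1]
b=cv2.copyMakeBorder(b,0,0,0,800-b.shape[1],cv2.BORDER_CONSTANT)
cv2.imwrite("pics/crop1.png",cv2.cvtColor(np.vstack([a[:300],b])[:600],cv2.COLOR_RGB2BGR))
c=cam("top")
# rod: points at height ~190 in top depth
D=T["d"]
v,u=np.mgrid[100:215,215:310]; P=np.array([dep(c,D,x,y) for x,y in zip(u.ravel(),v.ravel())])
m=(P[:,2]>165)&(P[:,2]<215); print(m.sum()); Q=P[m]; print(np.round(Q[::12],0).tolist())
v,u=np.mgrid[165:200,160:192]; P=np.array([dep(c,D,x,y) for x,y in zip(u.ravel(),v.ravel())]); uu=np.c_[u.ravel(),v.ravel()]
for lo,hi in((60,90),(140,190)):
    m=(P[:,2]>lo)&(P[:,2]<hi); print(lo,m.sum(),P[m].mean(0),np.median(P[m],0),uu[m].mean(0))
E
```

```text
421
[[689.0, -88.0, 201.0], [683.0, -91.0, 199.0], [677.0, -88.0, 199.0], [672.0, -89.0, 196.0], [662.0, -86.0, 196.0], [651.0, -86.0, 192.0], [640.0, -86.0, 198.0], [629.0, 72.0, 192.0], [626.0, 60.0, 192.0], [619.0, 69.0, 197.0], [619.0, -83.0, 193.0], [613.0, -83.0, 194.0], [606.0, -83.0, 197.0], [602.0, -77.0, 187.0], [590.0, 71.0, 201.0], [591.0, -83.0, 195.0], [584.0, -80.0, 197.0], [580.0, -74.0, 186.0], [570.0, 68.0, 195.0], [569.0, -80.0, 197.0], [563.0, -71.0, 193.0], [555.0, 55.0, 196.0], [554.0, -71.0, 195.0], [546.0, 46.0, 194.0], [545.0, -62.0, 192.0], [537.0, 46.0, 194.0], [534.0, 40.0, 196.0], [531.0, 37.0, 196.0], [528.0, 34.0, 197.0], [529.0, -50.0, 194.0], [525.0, -26.0, 201.0], [522.0, 13.0, 199.0], [523.0, -23.0, 195.0], [519.0, 4.0, 198.0], [520.0, -32.0, 193.0], [517.0, -23.0, 191.0]]
60 279 [577.78065905 253.74343224  71.92913849] [576.7399868  251.28221714  72.77748246] [176.10394265 184.21863799]
140 53 [579.59890191 254.9119041  170.14962058] [580.41590534 254.18903192 173.90402025] [170.22641509 177.67924528]
```

View pics/crop1.png

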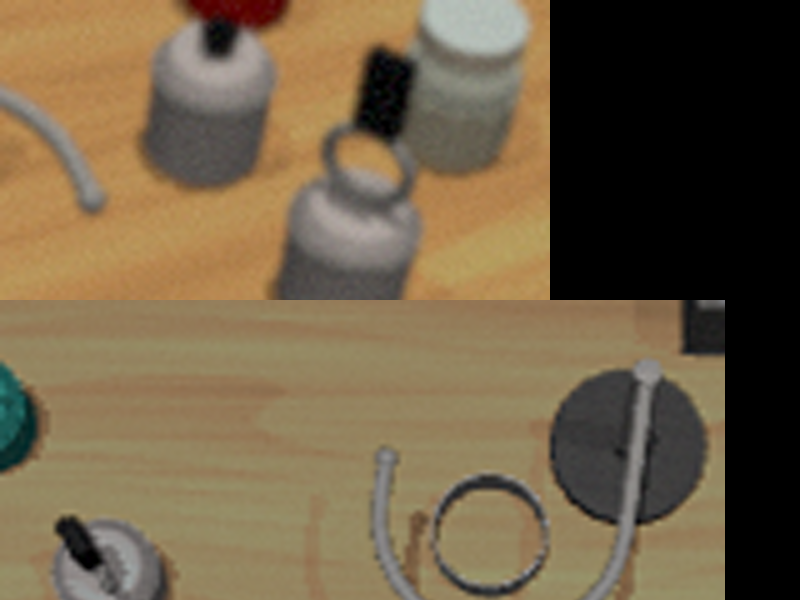

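Confirmed: the grey canister with steel ring and black grip is at top (176,184). Its neighbour at (179,224) has only a knob. Now a stand fit from the top view, then wrist looks above the stand and the canister.

```bash
cat >> h.py <<'E'
from scipy.optimize import least_squares
def rod_dist(p,Q):   # distance of xy points to the U's axis; p=cx,cy,th
    c,s=np.cos(p[2]),np.sin(p[2]); d=Q-p[:2]; x=d@[c,s]; y=d@[-s,c]
    arc=np.abs(np.hypot(x,y)-75)
    sx=lambda hi,y0: np.hypot(x-np.clip(x,0,hi),y-y0)
    r=np.minimum(sx(25,75),sx(100,-75)); return np.where(x<0,np.minimum(arc,r),r)
def fit(Q,p0):
    r=least_squares(rod_dist,p0,args=(Q,),loss="soft_l1",f_scale=4); return r.x,np.abs(rod_dist(r.x,Q))
E
python3 - <<'E'
from h import *
T=np.load("top0.npz");c=cam("top");D=T["d"]
v,u=np.mgrid[100:215,215:310]; uv=np.c_[u.ravel(),v.ravel()]
P=np.array([dep(c,D,*q) for q in uv]); m=(P[:,2]>165)&(P[:,2]<215)
Q=np.array([onz(c,*q,192)[:2] for q in uv[m]])
p,r=fit(Q,[595,-7,0]); print("stand",p,r.mean(),r.max())
for n,pos in(("stand",[515,-7,340]),("can",[515,254,330])):
    manip.movep(pos,[1,0,0,0]); o=manip.get_obs()
    C=cam("wrist"); im,d=manip.read_camera("wrist"); np.savez(f"w_{n}.npz",p=im,d=d,K=C[0],R=C[1],t=C[2])
    cv2.imwrite(f"pics/w_{n}.png",cv2.cvtColor(im,cv2.COLOR_RGB2BGR)); print(o["clock"],o["tcp_pos"],np.round(o["joint_pos"],2))
E
```

```text
stand [ 5.95149128e+02 -5.32859713e+00 -1.23621338e-01] 2.8017595447570556 9.694578903887836
2.3833 [515.04293325  -8.18870942 339.71544593] [ 0.45  0.15 -0.57  1.44  0.08  1.57 -1.69]
3.45 [515.95441296 252.16403383 329.88560656] [ 0.05  0.33 -0.76  1.3   0.23  1.59 -2.25]
```

View pics/w_stand.png

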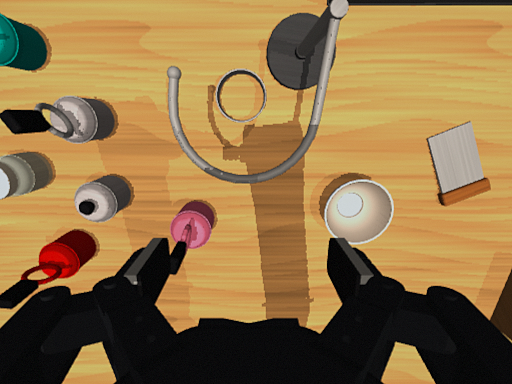

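View pics/w_can.png

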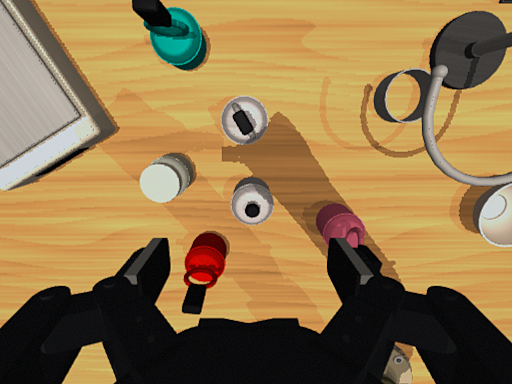

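Stand view: tip ball at (175,73), bend bottom near (245,180), post at (338,8). Canister view: grip at (243,122), with its long side running upper-left to lower-right. Both get measured.

Run:
```python
from h import *
def load(n):
    w=np.load(n); return w["p"],w["d"],(w["K"],w["R"],w["t"])
def pts(c,D,u0,u1,v0,v1):
    v,u=np.mgrid[v0:v1,u0:u1]; uv=np.c_[u.ravel(),v.ravel()]; return uv,np.array([dep(c,D,*q) for q in uv])
im,D,c=load("w_stand.npz")
uv,P=pts(c,D,150,360,0,200); m=(P[:,2]>175)&(P[:,2]<205); print(m.sum(),np.median(P[m][:,2]))
Q=np.array([onz(c,*q,191)[:2] for q in uv[m]]); p,r=fit(Q,[595,-5,-.12]); print("stand",p,r.mean(),r.max())
k=np.linalg.norm(uv[m]-[175,73],axis=1)<9; print("tip px",uv[m][k].mean(0),onz(c,175,73,190))
c_,s_=np.cos(p[2]),np.sin(p[2]); print("tip model",p[:2]+[25*c_-75*s_,25*s_+75*c_],"proj",proj(c,[*(p[:2]+[25*c_-75*s_,25*s_+75*c_]),190]))
im,D,c=load("w_can.npz")
uv,P=pts(c,D,215,275,85,155); m=(P[:,2]>160)&(P[:,2]<185)
print(m.sum(),np.median(P[m][:,2])); Q=np.array([onz(c,*q,175)[:2] for q in uv[m]],np.float32); print("grip top rect",cv2.minAreaRect(Q))
dark=(im[85:155,215:275].max(2).ravel()<60); Q2=np.array([onz(c,*q,175)[:2] for q in uv[dark]],np.float32); print("dark",cv2.minAreaRect(Q2))
m=(P[:,2]>66)&(P[:,2]<80); Q=np.array([onz(c,*q,76)[:2] for q in uv[m]],np.float32); print("body",m.sum(),cv2.minEnclosingCircle(Q))
for nm,Qx in(("top",Q2),):
    w,V=np.linalg.eigh(np.cov(Qx.T)); print(nm,Qx.mean(0),np.sqrt(12*w),np.arctan2(V[1,1],V[0,1]))
```

```text
3848 193.32125806932697
stand [ 5.93302683e+02 -4.27954002e+00 -1.19193301e-01] 2.949713580935041 11.212425395300542
tip px [173.84615385  73.78021978] [626.88096219  65.78895343 190.        ]
tip model [627.0436499   67.21554457] proj [173.56509129  72.82725209]
308 173.705025702425
grip top rect ((579.453857421875, 258.4171142578125), (25.48494529724121, 13.679500579833984), 31.084983825683594)
dark ((579.8521728515625, 258.60101318359375), (25.234214782714844, 13.425872802734375), 31.017332077026367)
body 998 ((579.3440551757812, 258.6190185546875), 30.490360260009766)
top [579.995 258.685] [13.15134039 24.50640857] -2.594571367344288
```

```bash
cat >> h.py <<'E'
ST=np.array([593.5,-4.8,-0.119]); CAN=np.array([579.7,258.5]); 
def q(psi): return [np.cos(psi/2),np.sin(psi/2),0,0]
def sw(x,y):
    c,s=np.cos(ST[2]),np.sin(ST[2]); return ST[:2]+[c*x-s*y,s*x+c*y]
def arc(a): return sw(-75*np.sin(a),75*np.cos(a))  # a: 0 at (0,75), pi/2 at the bend's middle
E
python3 - <<'E'
from h import *
for k in (0,np.pi):
    for nm,xy,z,psi in(("can",CAN,134,.545),("pre",sw(65,75),221,ST[2]+np.pi/2),("a0",arc(0),221,ST[2]+np.pi/2),("a45",arc(.785),221,ST[2]+np.pi/2+.785),("bend",arc(np.pi/2),221,ST[2]+np.pi)):
        j=manip.ik([*xy,z],q(psi-k)); print(k,nm,np.round(xy,1),None if j is None else np.round(j,2))
E
```

```text
0 can [579.7 258.5] [ 0.05  0.58 -0.76  1.45  0.41  1.28 -1.77]
0 pre [666.9  62. ] [ 0.38  0.63 -0.87  1.21  0.47  1.5  -0.54]
0 a0 [602.4  69.7] [ 0.46  0.49 -0.9   1.41  0.38  1.42 -0.56]
0 a45 [547.2  54.2] [ 0.65  0.4  -1.05  1.56  0.35  1.38  0.24]
0 bend [519.    4.1] [ 0.88  0.37 -1.18  1.64  0.34  1.37  1.1 ]
3.141592653589793 can [579.7 258.5] [ 0.3   0.84 -1.29  1.44  0.8   1.46  1.13]
3.141592653589793 pre [666.9  62. ] [-0.78  0.72  1.13  1.28 -0.64  1.52 -2.99]
3.141592653589793 a0 [602.4  69.7] [-1.    0.7   1.36  1.48 -0.68  1.51 -2.91]
3.141592653589793 a45 [547.2  54.2] [ 0.31  0.28 -0.57  1.58  0.15  1.33 -2.75]
3.141592653589793 bend [519.    4.1] [ 0.54  0.23 -0.71  1.65  0.15  1.32 -1.88]
```

Option k=0 is smooth, so I grasp and go to the pre-pose that way.

Run:
```python
from h import *
manip.move_gripper(45)
manip.movep([*CAN,240],q(.545)); manip.movel([*CAN,134],v=120)
manip.move_gripper(5,60); o=manip.get_obs(); print(o["clock"],o["opening"],o["grip_force"],o["tcp_pos"])
manip.movel([*CAN,240],v=120); o=manip.get_obs(); print(o["opening"],o["force"],o["ft_torque"])
manip.movep([*sw(75,75),221],q(ST[2]+np.pi/2)); manip.dwell(.3); o=manip.get_obs(); print(o["clock"],o["opening"],o["tcp_pos"],o["force"])
for n in("scene","top"):
    im,d=manip.read_camera(n); np.savez(f"{n}1.npz",p=im,d=d); C=cam(n)
    ctr=proj(C,[*sw(25,75),190]).astype(int); print(n,ctr,proj(C,[*o["tcp_pos"][:2],188]))
    k=im[ctr[1]-50:ctr[1]+50,ctr[0]-65:ctr[0]+65]; globals()[n]=cv2.resize(k,None,fx=3,fy=3,interpolation=cv2.INTER_CUBIC)
C=cam("wrist"); im,d=manip.read_camera("wrist"); np.savez("w_pre.npz",p=im,d=d,K=C[0],R=C[1],t=C[2])
a=np.hstack([scene,top])
w=im[:, :]; w=cv2.resize(w,(400,300)); w=cv2.copyMakeBorder(w,0,0,0,a.shape[1]-400,cv2.BORDER_CONSTANT)
cv2.imwrite("pics/pre.png",cv2.cvtColor(np.vstack([a,w]),cv2.COLOR_RGB2BGR))
```

```text
5.95 13.281560778881426 59.26172912120819 [580.28946546 258.64346986 134.80812388]
13.404648696958942 [-0.75559164 -0.05957749 -3.49520934] [ 0.02940617 -0.00052061  0.01355803]
8.375 13.268962266188272 [676.69284177  61.73427784 221.24669206] [-0.924765   -0.38607238 -4.37017656]
scene [307 199] [315.24959556 214.98117653]
top [231 161] [233.78234191 146.32531986]
```

View pics/pre.png

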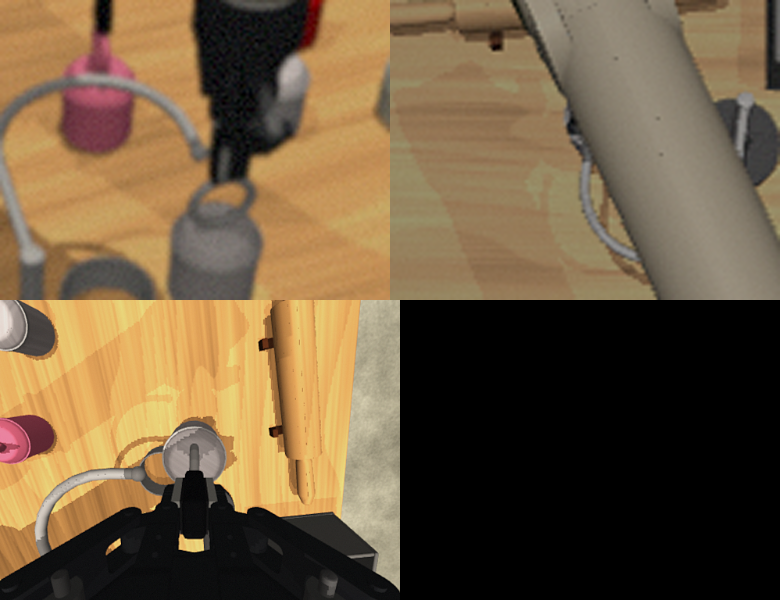

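Ring centre appears at scene (315,214), matching the prediction (315,215). The tip, at (309,200), is in line with it. Next I pass the ring over the tip and follow the curve, with a force guard.

Run:
```python
from h import *
Z=222; p0=ST[2]+np.pi/2
def go(xy,psi,v):
    s=manip.movel([*xy,Z],q(psi),v=v,stop_force=8); 
    if s: o=manip.get_obs(); print("STOP",xy,o["tcp_pos"],o["force"],o["ft_torque"]); raise SystemExit
go(sw(0,75),p0,50); o=manip.get_obs(); print(o["clock"],o["force"],o["ft_torque"])
for a in np.linspace(0,np.pi/2,7)[1:]:
    go(arc(a),p0+a,50)
manip.dwell(.3); o=manip.get_obs(); print(o["clock"],o["tcp_pos"],o["opening"],o["force"],o["ft_torque"])
im,d=manip.read_camera("scene"); C=cam("scene"); ctr=proj(C,[*arc(np.pi/2),180]).astype(int); print(ctr)
w,_=manip.read_camera("wrist")
k=cv2.resize(im[ctr[1]-60:ctr[1]+60,ctr[0]-50:ctr[0]+80],None,fx=4,fy=4)[:, :400]
cv2.imwrite("pics/bend.png",cv2.cvtColor(np.hstack([k[:480],cv2.resize(cv2.copyMakeBorder(w,0,128,0,0,cv2.BORDER_CONSTANT),(400,400)).copy() if 0 else cv2.copyMakeBorder(cv2.resize(w,(400,300)),0,180,0,0,cv2.BORDER_CONSTANT)]),cv2.COLOR_RGB2BGR))
```

```text
10.175 [-0.99771878  1.27388315 -3.81217118] [ 0.03252415 -0.02570199 -0.02668107]
13.725 [519.05298291   4.44496076 222.06870443] 13.409740946453178 [-0.60127839  0.60469163 -3.95516701] [-0.03667044 -0.02876485  0.01797322]
[263 179]
```

View pics/bend.png

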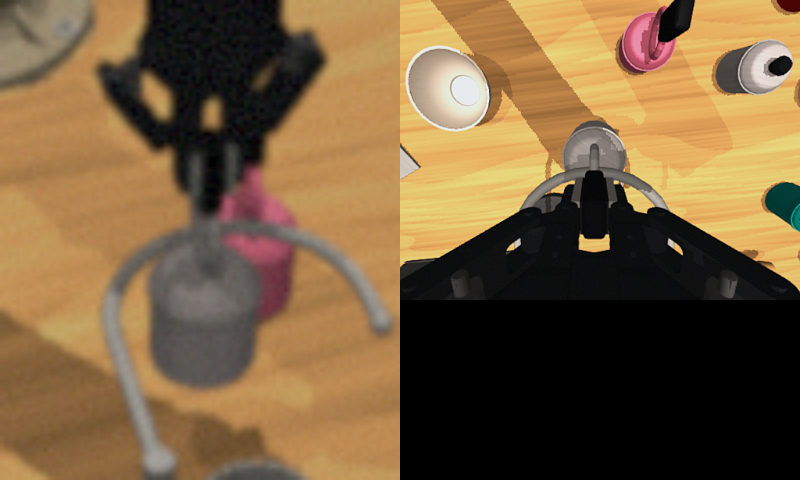

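The ring encloses the rod at the middle of the bend. I lower it until the rod takes the weight, then release.

Run:
```python
from h import *
xy=arc(np.pi/2); ps=q(ST[2]+np.pi)
s=manip.movel([*xy,203],ps,v=12,stop_force=3); manip.dwell(.3); o=manip.get_obs(); print(s,o["clock"],o["tcp_pos"],o["force"],o["ft_torque"])
```

```text
True 15.1333 [519.04660945   4.07058411 209.72963438] [0.5346662  0.85230691 5.97599738] [-0.04767345  0.05437387 -0.01785587]
```

Contact came at a ring-centre height of 176 mm, as expected. I ease up slightly and release.

Run:
```python
from h import *
o=manip.get_obs(); p=o["tcp_pos"]
manip.movel([p[0],p[1],p[2]+.6],v=5); o=manip.get_obs(); print(o["force"])
manip.move_gripper(22); manip.move_gripper(45); manip.dwell(.3)
manip.movel([p[0],p[1],p[2]+70],v=80); manip.movel([p[0],p[1],340],v=150)
manip.movep([470,-200,380],q(ST[2]+np.pi)); manip.dwell(2); o=manip.get_obs(); print(o["clock"],o["force"])
ims=[]
for n in("scene","top"):
    im,d=manip.read_camera(n); C=cam(n); c=proj(C,[*arc(np.pi/2),175]).astype(int); print(n,c)
    ims.append(cv2.resize(im[c[1]-60:c[1]+60,c[0]-50:c[0]+50],None,fx=4,fy=4))
    if n=="top":
        uv=np.argwhere(np.ones((60,60)))[:,::-1]+[c[0]-30,c[1]-40]
        P=np.array([dep(C,d,*k) for k in uv]); m=(P[:,2]>225)&(P[:,2]<270); print(m.sum(),P[m].mean(0) if m.any() else None)
cv2.imwrite("pics/end.png",cv2.cvtColor(np.hstack(ims),cv2.COLOR_RGB2BGR))
```

```text
[ 0.57606461 -0.65009282 -2.65160769]
20.9833 [0.23806175 0.04362272 0.30128046]
scene [263 180]
top [251 198]
49 [520.73633612   2.89288571 248.2627226 ]
```

View pics/end.png

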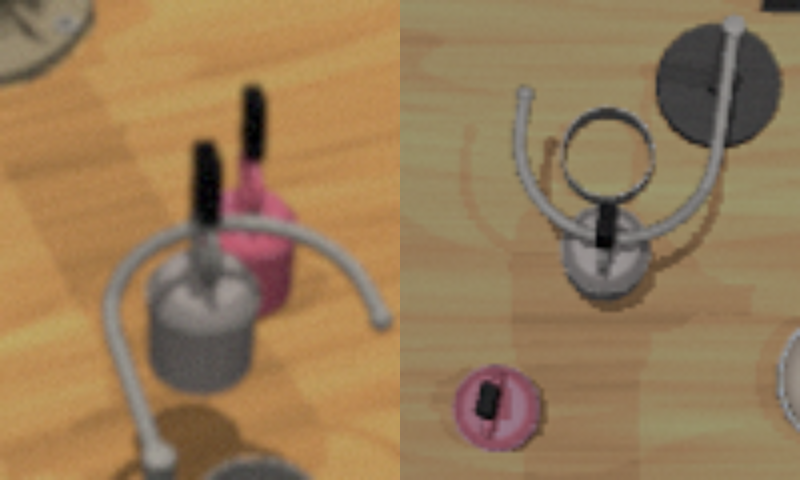

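The canister hangs upright at the bend's middle: grip top measured at (521, 3, ~248), expected (519, 4, 250). The neighbours in view haven't moved. A quick stillness check, then hand-in.

Run:
```python
from h import *
r=[]
for i in range(4):
    im,_=manip.read_camera("scene"); k=im[110:230,213:330]; y,x=np.nonzero((k.max(2)<45)[:60]); r.append((x.mean(),y.mean(),len(x))); manip.dwell(.2)
print(np.round(r,2))
s=np.ptp(np.array(r)[:,:2],axis=0).max()
if s>.6: manip.dwell(4)
print(manip.get_obs()["clock"],manip.close_job())
```

```text
[[ 54.58  45.59 143.  ]
 [ 54.88  45.53 148.  ]
 [ 54.84  46.04 142.  ]
 [ 54.63  45.72 144.  ]]
the job is handed in; nothing more can be done
22.0833 None
```

The flour canister hangs still by its ring at the middle of the bend, let go and with the arm clear; I handed the job in at about 22 s, and the result of the judging was not shown.

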